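# Slide the desk organiser's cover into its notches

### The arm

A 6-joint arm with a two-finger parallel gripper is mounted at the origin on the work surface. World frame = base frame: x ahead of the robot, y to its left, z up, the work surface at z = 0. Lengths are in m, angles in degrees, forces in N, time in s.
With the tool pointing down it reaches from about 0.25 to 0.725 m from the base axis. Payload 4 kg.
Tool frame: the origin (TCP) lies between the finger pads; the fingertips stand 22 mm ahead of it and the grasp point (between the pads) lies 3 mm ahead of it (finger_overhang is the distance from the TCP to the fingertips, in m); z points along the fingers, y is the line along which they close (so a half turn about z gives the same grasp; the last joint's range is limited). The gripper opens to 85 mm and grips with 20 to 120 N. Pads are 22 mm wide; open, the fingers measure 114 mm over their backs; the gripper's body (76 mm by 85 mm) begins 54 mm behind the grasp point. The pads swing forward as they close: fully open they stand 13 mm farther back than shut.
Start: joints at [-63.541, 13.785, 0.286, 76.501, 0, 90], TCP at [0.223, -0.448, 0.253] pointing down, gripper open.
Joint ranges: [-155.79, 155.79], [-60.16, 107.12], [-62.33, 73.08], [-114, 123.19], [-81.49, 82.49], [-180, 180]. Speed limits (degrees/s): [159.86, 159.86, 180, 180, 180, 180].

### API

Orientations are given as [roll, pitch, yaw] about the fixed x, y, z axes, in that order (R = Rz(yaw) Ry(pitch) Rx(roll)).
In Python, from rig import get_state, grab_frame, camera_info, finish_job, finger_overhang gives the robot as it stands. The module is installed in compiled form; this text tells all that it offers.
- The arm moves only by the tool play_rows, never from a script. Its argument "commands" is a list of rows, each a list of 7 numbers: the opening, from -1 (shut) to 1 (fully open), then the shift along the tool's x, y, z scaled (see below), then the turn, a rotation vector about the tool's x, y, z scaled (see below). A call has 1 to 12 rows; each row is the pose to reach, as a shift and turn from the pose commanded when the call began, along the tool's axes at that moment, turning the shorter way round; what a row does not reach only later rows make up. The controller multiplies each number of a shift by 750 mm and each number of a turn by 2 pi rad. A row lasts 1/10 s, in which the tool goes at most 50 mm and 8.59 degrees, less where a joint would pass 70% of its speed; a pose out of reach is approached as far as the arm can. A call with a number of a shift or a turn outside -1 to 1 is refused whole. A call with a gripper value outside its range is refused whole. The fingers move at their own pace and stop on an object; "squeeze" is the grip in N (left out, the last holds). Time passes only in rows, so rows that repeat a pose let the fingers close. It gives the time, the measured TCP pose, the force, the opening and the grip force at its end, in the units of the state.
- get_state(): the state, without advancing time (a new reading comes with each control period).
- grab_frame(name): name is "scene" or "top" or "wrist"; returns (picture, depth): 420x560x3 uint8, red, green, blue; 420x560 float32, m along the optical axis (not along the pixel's ray), 0 where there is no reading.
- camera_info(name): a dict with "mtx" (3x3 intrinsics, pixels), "camera_from_world" (4x4, takes a point from world to camera coordinates). Camera axes: x right, y up, looking along -z (the intrinsics and any distortion apply to the point x, -y, -z); pixel columns grow to the right and rows downward; lengths in m; the calibration is good to about 2 mm. A picture is of the moment at which its call begins: read the wrist's pose just before it. camera_info takes no time and is no camera call; for the wrist camera it gives the pose at the moment of the call.
- finish_job(): hands the job in; it is judged then, once.
The state is a dict: "clock": time; "qpos": joint angles; "joint_velocities": joint speeds; "tau": joint torques, N m; "position": TCP position; "eef_rot": TCP orientation; "wrist_force": force on the tool from outside, world axes, zero at the start; "moment": the same for the moment, N m; "opening": finger opening in m; "finger_force": force on a finger pad.
Only numpy, scipy, OpenCV 4.12 (cv2) and the standard library are available. Lean on these libraries where they do the work, as an engineer would, in place of code of your own. Each camera call takes 0.05 s, during which the arm holds its last target. There are 200 camera calls.

### The job

With the fingertips, push the desk organiser's dark sliding cover along its rails, away from the end that carries its metal finger lip, until it drops into the locating notches and lies flush between the side walls. Do not lift the cover; the potted cactus riding on it must stay standing on it, and the globe, mug and stapler around must be left where they are. Finish with the hand clear.

Things in the scene. Friction and masses are not known exactly. Their poses are not given: they have to be found in the camera images.
- organiser: pale wooden open-topped desk organiser, fixed to the desk, 200 mm (its x) by 400 mm (its y); origin at the centre of its underside, on the desk; z up. Side walls along y, 12 mm thick, tops 64 mm above the desk, 176 mm apart inside; end walls only 38 mm high. The cover slides towards +y. A dark line across each wall top at y = -60 mm marks the cover's lip end when home.
- notch (a point): centre of one notch at rail-top height. A rail 16 mm wide runs inside each side wall, centred at organiser x = +-80 mm, top 52 mm above the desk. Each has two notches 20 mm long, 8 mm deep, centred at organiser y = -45 and +125 mm; this one is at x = -80, y = -45. Beyond the notches the rails run on, with no end stop: a cover forced up out of the notches is not home.
- seat (a point): point fixed to the organiser where the cover's origin lies when the cover is home (40 mm towards +y from the organiser's centre, 46 mm above the desk); axes as the organiser's
- cover: loose dark wooden board, 0.28 to 0.56 kg, 172 mm (its x) by 200 mm (its y, the sliding direction), 12 mm thick, between the side walls with 2 mm play each side; axes as the organiser's. Four feet 6 mm high, 14 mm long, centred at x = +-80, y = +-85 mm, ride on the rails. Origin: the board's centre, at the height of the feet's undersides (board 6 to 18 mm above it).
- cover_top (a point): centre of the cover's upper face, 18 mm above the cover's origin. Sliding, it is 70 mm above the desk, 6 mm proud of the wall tops. Home, all four feet drop together into the notches, the cover sinks 6 mm onto the rails and this face is flush with the wall tops (64 mm); the notch walls then stop it. The cover starts 50 to 120 mm short of home in -y.
- push_face (a point): point on the upright -y end face of the cover, mid-width, 20 mm above its origin; push here towards +y. The face is the board's edge and the finger lip, an aluminium bar 110 mm wide (x), 10 mm thick, rising 15 mm above the board; together 6 to 33 mm above the cover's origin. Behind it (-y) the space above the rails is free. A push of about 3 to 8 N slides it; home, the notches hold against 25 N.
- cactus: green cactus in a white pot, 62 mm across, 95 mm tall, about 0.16 kg, standing loose on the cover's front half, its centre 115 to 150 mm from the cover's lip end; origin at the centre of the pot's underside, z up
- globe: small globe on a brass foot, 135 mm tall, 104 mm across; origin under its foot, on the desk beyond the organiser's +y end; bystander
- mug: white mug, 80 mm across, 90 mm tall; origin under its centre, on the desk on the organiser's +x side; bystander
- stapler: red and black stapler, 34 by 120 by 49 mm; origin under its centre, on the desk on the organiser's +x side; bystander
Mind the look-alikes: they are no part of the job. Leave any red look-alike of the cactus alone.

How it is judged (in metres and radians):
On the way, in this order (a step that is already met when the one before it is completed fails the run):
1. the fingers push on the cover while it is still on its way (contact force between the fingers and cover above 0.3 N and y of cover in the frame of seat below -0.01 m), for 0.05 s.
2. the cover has dropped into its notches (z of cover in the frame of seat below 0.002 m and y of cover in the frame of seat between -0.006 and 0.006 m), for 0.2 s.
At the end, for the whole second after the job is handed in: The cover rests in its notches: within 6 mm of its seat along the rails, within 2 mm of its seated height, level and at rest; the cactus stands upright and still on the cover; globe, mug and stapler are within 20 mm of where they stood (all of step 2 and z of cover in the frame of seat above -0.003 m and angle between cover's own z axis and vertical below 0.02 rad and angle between the y axis of cover and the y axis of organiser, either way round below 0.05 rad and linear speed of each of cover, cactus below 0.01 m/s and angle between cactus's own z axis and vertical below 0.1 rad and z of cactus in the frame of cover between 0.015 and 0.022 m and distance of each of globe, mug, stapler from where it was at the start of the episode below 0.02 m); the robot touches nothing.
It fails at once if the cover is lifted or tipped off its rails (z of cover in the frame of seat above 0.018 m or angle between cover's own z axis and vertical above 0.15 rad).
It fails at once if the cactus is lifted off the cover or knocked over (z of cactus in the frame of cover above 0.03 m or z of cactus in the frame of cover below 0.01 m or angle between cactus's own z axis and vertical above 0.4 rad).
It fails at once if a bystander is displaced or tipped over (distance of any of globe, mug, stapler from where it was at the start of the episode above 0.025 m or angle between any of globe, mug's own z axis and vertical above 0.5 rad).
It also fails if it takes over 32 s, if anything falls off the work surface, if the arm or the gripper's body presses on something with over 40 N, if the wrist force passes 120 N, or if a joint passes its speed limit or range.

## Working session

There is one attempt and no reset: what is moved stays moved. The work goes in short steps, Python scripts to look and compute and a tool call to move; the robot and the scene stay as the last step left them, time stands still between calls to the robot, and variables do not carry over. Pictures are saved under pics/ and viewed, at most 10 in all, crops included, and the job is handed in when it is done.

Besides the shell and the picture viewer there is one more tool, called after ">>>" as name([rows], argument=value, ...), one row to a line, values as JSON. play_rows: Moves the arm, as the interface text tells. Shifts and turns lie within -1 to 1; 1 stands for 750 mm of shift or 2 pi rad of turn. Its arguments: {"type":"object","properties":{"commands":{"type":"array"},"squeeze":{"type":"number"}},"required":["commands"]}

```bash
mkdir -p pics; cat > h.py <<'E'
import numpy as np,cv2
from rig import *
def grab(n):
    ci=camera_info(n); im,d=grab_frame(n); return im,d,ci
def pts(d,ci):
    K=np.array(ci["mtx"]);T=np.linalg.inv(np.array(ci["camera_from_world"]))
    v,u=np.mgrid[:d.shape[0],:d.shape[1]]
    X=(u-K[0,2])/K[0,0]*d;Y=(v-K[1,2])/K[1,1]*d
    P=np.stack([X,-Y,-d,np.ones_like(d)],-1)
    W=(P@T.T)[...,:3]; W[d==0]=np.nan
    return W
E
python3 - <<'E'
from h import *
for n in("scene","top"):
    im,d,ci=grab(n); cv2.imwrite(f"pics/{n}0.png",im[...,::-1]); np.savez(f"{n}0.npz",im=im,W=pts(d,ci)); print(n,ci)
print(get_state(),finger_overhang)
E
```

```text
scene {'mtx': array([[464.31297091,   0.        , 274.75690963],
       [  0.        , 464.31297091, 220.42318053],
       [  0.        ,   0.        ,   1.        ]]), 'camera_from_world': array([[-0.78498764,  0.61946096, -0.00790696,  0.39117545],
       [-0.34449589, -0.4258699 ,  0.83663458,  0.18531152],
       [ 0.51489513,  0.65947172,  0.54770436, -1.30283291],
       [ 0.        ,  0.        ,  0.        ,  1.        ]])}
top {'mtx': array([[502.34016802,   0.        , 280.64693046],
       [  0.        , 502.34016802, 211.11305632],
       [  0.        ,   0.        ,   1.        ]]), 'camera_from_world': array([[-0.02315677, -0.99948192,  0.02235305,  0.07224163],
       [ 0.99572832, -0.02105928,  0.08989784, -0.5514289 ],
       [-0.08938053,  0.02433931,  0.99570011, -1.09015669],
       [ 0.        ,  0.        ,  0.        ,  1.        ]])}
{'clock': 0.1, 'qpos': array([-6.35415344e+01,  1.38288699e+01,  2.20695975e-01,  7.65021055e+01,
       -4.90933737e-04,  8.99995344e+01]), 'joint_velocities': array([ 0.0120017 , -0.05263046,  0.13408662,  0.02325377, -0.04157831,
        0.0177234 ]), 'tau': array([ 4.02042324e-04, -3.73138976e+01,  2.53009772e+01,  1.08371905e-02,
       -3.30485591e-05, -9.38028364e-06]), 'position': array([ 0.22253501, -0.44715305,  0.25248842]), 'eef_rot': array([-1.79889721e+02,  4.90036700e-04,  2.64589321e+01]), 'wrist_force': array([-0.17953986, -0.32420297, -0.28494464]), 'moment': array([ 0.00650674, -0.00258894, -0.02803465]), 'finger_force': 0.0, 'opening': 0.08560927270590907} 0.022
```

View pics/scene0.png

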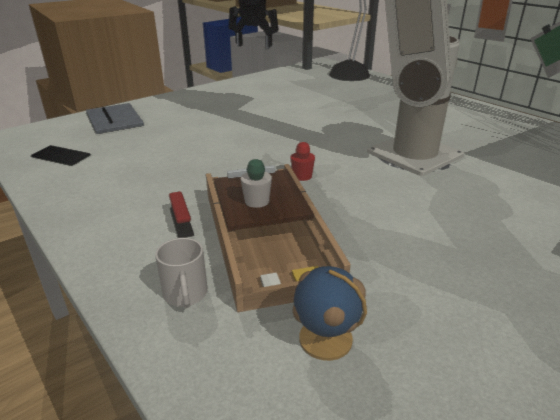

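View pics/top0.png

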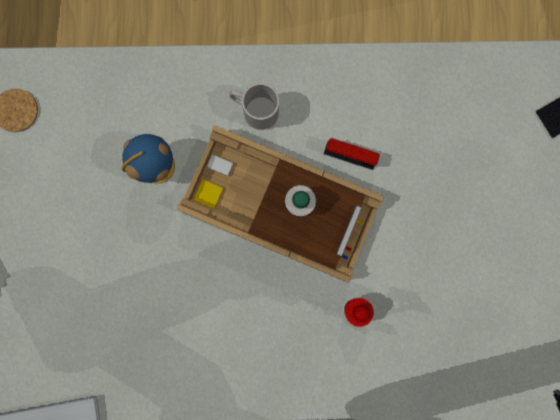

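The top view shows the cover (dark, around 310,215), its aluminium lip at (349,231), the green cactus at (300,200), globe (148,158), mug (260,107) and stapler (352,153). The look-alike is the red cactus at (359,312), which is off the organiser; the white card at (220,165) is not the lip. I choose the lip bar on the dark board. Next I'll measure it.

```bash
python3 - <<'E'
from h import *
z=np.load("top0.npz");im=z["im"];W=z["W"]
def rep(n,m):
    P=W[m];P=P[~np.isnan(P[:,0])];c=np.median(P,0)
    r=cv2.minAreaRect((P[:,:2]*1000).astype(np.float32)); print(n,len(P),c.round(4),P[:,2].min().round(3),P[:,2].max().round(3),r); return P
hsv=cv2.cvtColor(im,cv2.COLOR_RGB2HSV)
def box(u0,u1,v0,v1):
    m=np.zeros(im.shape[:2],bool);m[v0:v1,u0:u1]=1;return m
b=box(330,368,200,264)
P=rep("lip",b&(hsv[...,1]<60)&(W[...,2]>.07)&(W[...,2]<.1))
b=box(245,380,155,275)
rep("cover",b&(im.max(2)<90)&(W[...,2]>.06)&(W[...,2]<.08)&(hsv[...,1]>90))
# organiser: everything 0.03-0.1 except
b=box(180,385,125,282)
m=b&(W[...,2]>.03)&(W[...,2]<.09)&(hsv[...,0]<25)&(hsv[...,1]>60)
m=cv2.morphologyEx(m.astype(np.uint8),cv2.MORPH_OPEN,np.ones((3,3)))
n,l,s,_=cv2.connectedComponentsWithStats(m);k=1+s[1:,4].argmax();rep("org",l==k)
rep("wall",b&(abs(W[...,2]-.064)<.004)&(hsv[...,0]<25)&(im.max(2)>100))
rep("cactus",box(280,320,180,220)&(W[...,2]>.1))
rep("redcactus",box(335,385,290,335)&(W[...,2]>.02))
rep("stapler",box(320,385,130,175)&(W[...,2]>.02)&(W[...,2]<.06)&((hsv[...,0]<8)|(hsv[...,0]>170)))
cv2.imwrite("pics/crop.png",cv2.resize(im[120:290,170:400,::-1],None,fx=3.3,fy=3.3,interpolation=cv2.INTER_CUBIC))
E
```

```text
lip 282 [ 0.5028 -0.0793  0.0844] 0.07 0.09 ((503.2038879394531, -79.9586181640625), (10.562372207641602, 109.17475891113281), 66.06996154785156)
cover 6467 [0.5347 0.0035 0.0699] 0.06 0.077 ((543.033447265625, 4.230140686035156), (202.50889587402344, 174.72889709472656), 65.71642303466797)
org 10759 [0.5451 0.0284 0.068 ] 0.03 0.077 ((567.638916015625, 61.48139953613281), (400.64337158203125, 200.0714569091797), 65.77308654785156)
wall 1918 [0.5579 0.066  0.0638] 0.06 0.068 ((567.4004516601562, 61.2979736328125), (398.2882080078125, 200.3558807373047), 65.77308654785156)
cactus 725 [0.5619 0.0247 0.1261] 0.119 0.166 ((564.1951904296875, 23.11086082458496), (60.18011474609375, 61.177059173583984), 51.67470169067383)
redcactus 680 [ 0.3335 -0.0961  0.0566] 0.02 0.1 ((331.47686767578125, -100.73696899414062), (60.40913772583008, 60.21044921875), 44.018089294433594)
stapler 738 [ 0.6783 -0.1017  0.0483] 0.021 0.055 ((679.6300048828125, -101.62779235839844), (118.3658676147461, 31.13311195373535), 70.63198852539062)
```

View pics/crop.png

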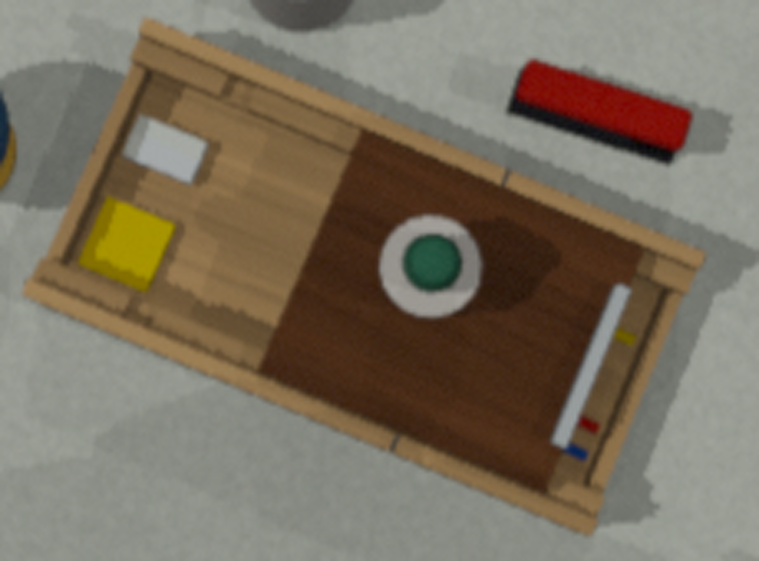

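The crop confirms the choice. The lip is at the lower right, and the dark home marks are on the wall tops. The organiser's centre is at (0.5675, 0.0614) and its +y axis lies 65.8° from world x. The push face is at organiser y ≈ -160 mm, so there are about 100 mm to go. I'll move above the space behind the lip.

>>> play_rows([
  [0,0.5232,-0.2459,0.1333,0,0,-0.1092],
  [0,0.5232,-0.2459,0.1333,0,0,-0.1092],
  [0,0.5232,-0.2459,0.1333,0,0,-0.1092],
  [0,0.5232,-0.2459,0.1333,0,0,-0.1092],
  [0,0.5232,-0.2459,0.1333,0,0,-0.1092],
  [0,0.5232,-0.2459,0.1333,0,0,-0.1092],
  [0,0.5232,-0.2459,0.1333,0,0,-0.1092],
  [0,0.5232,-0.2459,0.1333,0,0,-0.1092],
  [0,0.5232,-0.2459,0.1333,0,0,-0.1092],
  [0,0.5232,-0.2459,0.1333,0,0,-0.1092],
  [0,0.5232,-0.2459,0.1333,0,0,-0.1092],
  [0,0.5232,-0.2459,0.1333,0,0,-0.1092],
])

```text
clock: 1.3
position: [0.4912, -0.1082, 0.1532]
eef_rot: [-180.0, 0.0, 65.7]
wrist_force: [1.1, -0.1, -0.9]
opening: 0.0427
finger_force: 0.0
```

```bash
python3 - <<'E'
from h import *
s=get_state();print(s["position"],s["eef_rot"])
im,d,ci=grab("wrist");W=pts(d,ci);cv2.imwrite("pics/w1.png",im[...,::-1])
a=np.radians(65.75);yh=np.array([np.cos(a),np.sin(a)]);xh=np.array([yh[1],-yh[0]])
hsv=cv2.cvtColor(im,cv2.COLOR_RGB2HSV)
m=(W[...,2]>.079)&(W[...,2]<.09)&(hsv[...,1]<70)
n,l,st,_=cv2.connectedComponentsWithStats(m.astype(np.uint8))
for k in range(1,n):
    if st[k,4]<200: continue
    P=W[l==k];q=P[:,:2]-[.5675,.0614];print(st[k],np.percentile(q@yh,[2,50,98]).round(4),np.percentile(q@xh,[2,98]).round(4),np.median(P[:,2]))
E
```

```text
[ 0.49120638 -0.10821761  0.15321176] [-1.79952166e+02  3.32960174e-02  6.57329704e+01]
[ 193  175  184   19 3114] [-0.1588 -0.1537 -0.1496] [-0.0511  0.0531] 0.08459184740611109
```

View pics/w1.png

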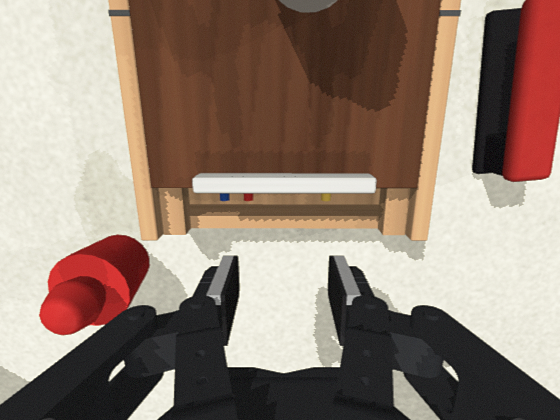

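The wrist view shows the lip bar at (285,184), centred between the open fingers at (225,280) and (345,280), and the space behind it is free. The lip face is at y ≈ -159, which agrees with the first measurement. I'll go down 68 mm.

>>> play_rows([
  [0,0,0,0.045,0,0,0],
  [0,0,0,0.09,0,0,0],
  [0,0,0,0.09,0,0,0],
  [0,0.008,0,0.09,0,0,0],
  [0,0.012,0,0.09,0,0,0],
  [0,0.016,0,0.09,0,0,0],
  [0,0.02,0,0.09,0,0,0],
  [0,0.023,0,0.09,0,0,0],
  [0,0.026,0,0.09,0,0,0],
  [0,0.029,0,0.09,0,0,0],
  [0,0.032,0,0.09,0,0,0],
])

```text
clock: 2.45
position: [0.5019, -0.0861, 0.0861]
eef_rot: [180.0, 0.0, 65.7]
wrist_force: [-2.4, -4.4, 3.8]
opening: 0.0428
finger_force: 2.4
```

In contact at about 5 N. I'll push 50 mm steadily, then measure again.

>>> play_rows([
  [0,0.004,0,0,0,0,0],
  [0,0.01,0,0,0,0,0],
  [0,0.016,0,0,0,0,0],
  [0,0.022,0,0,0,0,0],
  [0,0.028,0,0,0,0,0],
  [0,0.034,0,0,0,0,0],
  [0,0.04,0,0,0,0,0],
  [0,0.046,0,0,0,0,0],
  [0,0.052,0,0,0,0,0],
  [0,0.058,0,0,0,0,0],
  [0,0.064,0,0,0,0,0],
  [0,0.067,0,0,0,0,0],
])

```text
clock: 3.65
position: [0.5221, -0.0396, 0.0856]
eef_rot: [-179.9, 0.0, 65.8]
wrist_force: [-1.9, -5.8, 3.8]
opening: 0.0426
finger_force: 2.5
```

```bash
cat > m.py <<'E'
from h import *
import sys
a=np.radians(65.75);yh=np.array([np.cos(a),np.sin(a)]);xh=np.array([yh[1],-yh[0]])
s=get_state();print(s["position"],"tcp org y",(s["position"][:2]-[.5675,.0614])@yh,s["wrist_force"])
im,d,ci=grab("wrist");W=pts(d,ci);cv2.imwrite(sys.argv[1],im[...,::-1])
hsv=cv2.cvtColor(im,cv2.COLOR_RGB2HSV)
q=(W[...,:2]-[.5675,.0614]);qy=q@yh;qx=q@xh
m=(W[...,2]>.074)&(W[...,2]<.09)&(hsv[...,1]<70)&(abs(qx)<.06)&(im.max(2)>110)
n,l,st,_=cv2.connectedComponentsWithStats(m.astype(np.uint8))
for k in range(1,n):
    if st[k,4]>300: print(st[k],np.percentile(qy[l==k],[2,50,98]).round(4),np.percentile(qx[l==k],[2,98]).round(4),np.median(W[...,2][l==k]))
m=(im.max(2)<120)&(hsv[...,1]>90)&(abs(qx)<.08)&(W[...,2]>.055)&(W[...,2]<.078)
print("board z",np.median(W[...,2][m]),m.sum(),"y",np.percentile(qy[m],[1,99]).round(4))
E
python3 m.py pics/w2.png
```

```text
[ 0.52208829 -0.03959764  0.0856427 ] tcp org y -0.11073726467510712 [-1.86048127 -5.80230369  3.78530664]
[ 148  238  266   41 8155] [-0.1    -0.0927 -0.0899] [-0.0522  0.0512] 0.08432320417494134
board z 0.06984856454539765 92737 y [-0.0946  0.0015]
```

The push face is at -100 and the TCP at -111, so 40 mm remain. I'll push 32 mm more and slow down near the end.

>>> play_rows([
  [0,0.004,0,0,0,0,0],
  [0,0.009,0,0,0,0,0],
  [0,0.014,0,0,0,0,0],
  [0,0.019,0,0,0,0,0],
  [0,0.024,0,0,0,0,0],
  [0,0.029,0,0,0,0,0],
  [0,0.033,0,0,0,0,0],
  [0,0.036,0,0,0,0,0],
  [0,0.038,0,0,0,0,0],
  [0,0.04,0,0,0,0,0],
  [0,0.042,0,0,0,0,0],
  [0,0.043,0,0,0,0,0],
])

```text
clock: 4.9
position: [0.5355, -0.0103, 0.0856]
eef_rot: [-180.0, -0.0, 65.8]
wrist_force: [-0.9, -2.5, -0.4]
opening: 0.0427
finger_force: 1.2
```

```bash
python3 m.py pics/w3.png
```

```text
[ 0.5355406  -0.01029635  0.08563813] tcp org y -0.07849633664954314 [-0.87836784 -2.51600134 -0.39651737]
[ 148  238  266   41 8144] [-0.0677 -0.0605 -0.0576] [-0.052   0.0515] 0.08436933379577848
board z 0.06985079073087189 92579 y [-0.0624  0.0337]
```

>>> play_rows([
  [0,0.001,0,0,0,0,0],
  [0,0.002,0,0,0,0,0],
  [0,0.003,0,0,0,0,0],
  [0,0.004,0,0,0,0,0],
  [0,0.005,0,0,0,0,0],
  [0,0.006,0,0,0,0,0],
  [0,0.007,0,0,0,0,0],
  [0,0.008,0,0,0,0,0],
])

```text
clock: 5.75
position: [0.5381, -0.005, 0.0858]
eef_rot: [-180.0, -0.0, 65.8]
wrist_force: [0.2, -1.2, -0.3]
opening: 0.0427
finger_force: 0.7
```

```bash
python3 m.py pics/w4.png
```

```text
[ 0.53810117 -0.00504017  0.08583151] tcp org y -0.07265227791939008 [ 0.19596039 -1.16142039 -0.31280718]
[ 148  238  266   41 7986] [-0.062  -0.0545 -0.0517] [-0.0518  0.0517] 0.08433086935155885
board z 0.06975331759388859 92381 y [-0.0567  0.0397]
```

It has not dropped yet, and about 2 mm remain. I'll creep on.

>>> play_rows([
  [0,0.0008,0,0,0,0,0],
  [0,0.0016,0,0,0,0,0],
  [0,0.0024,0,0,0,0,0],
  [0,0.0032,0,0,0,0,0],
  [0,0.0036,0,0,0,0,0],
])

```text
clock: 6.3
position: [0.5393, -0.0028, 0.086]
eef_rot: [180.0, 0.0, 65.8]
wrist_force: [-0.9, -3.2, 1.4]
opening: 0.0429
finger_force: 1.7
```

```bash
python3 m.py pics/w5.png
```

```text
[ 0.53926839 -0.0027995   0.08598408] tcp org y -0.07012992088217615 [-0.89827229 -3.15685761  1.36633512]
[ 154  238  254   41 6335] [-0.0597 -0.0535 -0.0494] [-0.0518  0.0515] 0.07860792460671498
board z 0.06386642303936141 86385 y [-0.0544  0.0438]
```

It has dropped: the board top is at 63.9 mm, flush, and the face is at -59.7. I'll back off and then rise.

>>> play_rows([
  [0,-0.005,0,0,0,0,0],
  [0,-0.02,0,0,0,0,0],
  [0,-0.05,0,0,0,0,0],
  [0,-0.06,0,0,0,0,0],
  [0,-0.06,0,-0.05,0,0,0],
  [0,-0.06,0,-0.1,0,0,0],
  [0,-0.08,0,-0.15,0,0,0],
  [0,-0.12,0,-0.18,0,0,0],
  [0,-0.16,0,-0.2,0,0,0],
  [0,-0.16,0,-0.2,0,0,0],
  [0,-0.16,0,-0.2,0,0,0],
])

```text
clock: 7.45
position: [0.49, -0.1124, 0.2362]
eef_rot: [179.9, -0.1, 65.7]
wrist_force: [0.4, 0.7, -1.2]
opening: 0.0428
finger_force: 0.0
```

```bash
python3 m.py pics/w6.png; python3 -c "
from h import *
im,d,ci=grab('scene');cv2.imwrite('pics/s6.png',im[...,::-1])"
```

```text
[ 0.49000592 -0.11240845  0.23616608] tcp org y -0.1903002296655412 [ 0.4041329   0.6908441  -1.21320375]
[ 210   20  143   14 1960] [-0.0593 -0.0549 -0.0503] [-0.0528  0.0516] 0.07873944334379035
board z 0.06380685430129757 5283 y [-0.0597 -0.033 ]
```

View pics/s6.png

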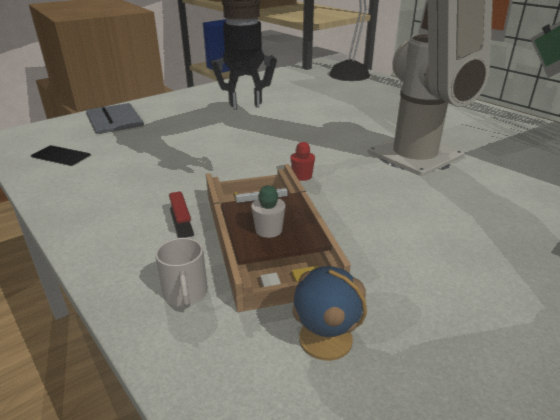

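The scene view shows the cover flush in the organiser with the cactus upright at (268,212). Globe, mug and stapler are unmoved and the hand is clear.

```bash
python3 -c "
from rig import *
print(finish_job())"
```

```text
the job is handed in; nothing more can be done
None
```

The cover is home in its notches and flush with the wall tops, the cactus is upright on it, the globe, mug and stapler look unmoved in the last picture, and the hand is clear; the job is handed in, but no verdict came back.

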